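Back the ratchet indexing table off by one notch

ROBOT

A 6-joint arm with a two-finger parallel gripper is mounted at the origin on a cart in front of the work surface, level with it; the furniture and walls round the work are solid. World frame = base frame: x ahead of the robot, y to its left, z up, the work surface at z = 0. Lengths are in m, angles in rad, forces in N, time in s.
With the tool pointing down it reaches from about 0.35 to 0.975 m from the base axis. Payload 4.9 kg.
Tool frame: the origin (TCP) lies at the very end of the fingers, on their centre line; the grasp point (between the pads) lies 19 mm behind it; z points along the fingers, x is the direction in which the jaws open and shut, and the axes are right-handed (so a half turn about z gives the same grasp; the last joint's range is limited). The gripper opens to 85 mm and grips with 20 to 120 N. Pads are 22 mm wide; open, the fingers measure 114 mm over their backs; the gripper's body (76 mm by 85 mm) begins 54 mm behind the grasp point. The pads swing forward as they close: fully open they stand 13 mm farther back than shut.
Start: joints at [1.094, 0.053, 1.613, -0, 1.476, -0.119], TCP at [0.219, 0.585, 0.231] pointing down, gripper open.
Joint ranges: [-3.01, 3.01], [-1.01, 2.22], [0.06, 2.58], [-1.02, 4.17], [0.09, 2.62], [-3.14, 3.14]. Speed limits (rad/s): [2.57, 2.57, 3.14, 3.14, 3.14, 3.14].

INTERFACE

Orientations are given as a unit quaternion [w, x, y, z].
In Python, from plant import manip, imaging gives the robot as it stands.
- The arm moves only by the shell command python3 -m pendant 'ROWS'. ROWS is JSON, a list that holds one entry, the list of rows, each a list of 7 numbers: the turn, a rotation vector about the world's x, y, z in units of pi rad (1.0 is pi rad), then the shift along the world's x, y, z in units of 250 mm (1.0 is 250 mm), then the opening, from 0 (shut) to 1 (fully open). In form: [[[ax, ay, az, tx, ty, tz, claw], ...]]. A call has 1 to 20 rows; each row shifts and turns the commanded pose from where the row before left it; what a row does not reach is not made up. A row lasts 1/8 s, in which the tool goes at most 62.5 mm and 10.7 degrees, less where a joint would pass 70% of its speed; a pose out of reach is approached as far as the arm can. A call with a number of a shift or a turn outside -1 to 1 is refused whole. A call with a gripper value outside its range is refused whole. The fingers move at their own pace and stop on an object; the grip force is fixed at half the most. Time passes only in rows, so rows that do not move let the fingers close. It gives the time, the measured TCP pose, the force and the opening at its end, in the units of the state.
- manip.state(): the state, without advancing time (a new reading comes with each control period).
- imaging.grab_frame(name): name is "scene" or "side" or "wrist"; returns a dict with "frame" (400x640x3 uint8, blue, green, red), "mtx" (3x3 intrinsics, pixels), "world_to_cam" (4x4, takes a point from world to camera coordinates). Camera axes: x right, y down, z forward; pixel columns grow to the right and rows downward; lengths in m; the calibration is good to about 2 mm. A picture is of the moment at which its call begins. There is no depth.
- manip.job_done(): hands the job in, once; it reports no verdict.
The state is a dict: "time": time; "joint_pos": joint angles; "joint_vel": joint speeds; "joint_efforts": joint torques, N m; "tool_pos": TCP position; "tool_rot": TCP orientation; "contact_force": force on the tool from outside, world axes, zero at the start; "ft_torque": the same for the moment, N m; "gripper_width": opening from 0.0 (shut) to 1.0 (fully open).
Only numpy, scipy, OpenCV 4.12 (cv2) and the standard library are available. Lean on these libraries where they do the work, as an engineer would, in place of code of your own. Each camera call takes 0.05 s, during which the arm holds its last target. There are 200 camera calls.

TASK

The flange on the indexing table has been turned one notch too far. With closed fingertips press down the tail of the yellow pawl so that its nose lifts out of the ratchet wheel, push the red peg to turn the wheel back (counter-clockwise seen from above) by exactly one notch, and press the pawl's nose down again until it sits fully home in the next notch. Push and press only, do not grip the peg or the pawl, and leave the other things on the bench where they are.

Things in the scene. Friction and masses are not known exactly. Their poses are not given: they have to be found in the camera images.
- index_table: Green base plate of the indexing table, fixed on the bench, 260 x 290 mm, 14 mm thick. Origin: on the bench top, under the wheel's upright axis. At yaw 0 its x axis points away from the robot, y to the left, z up. The pawl stands on its -x side, outside the wheel. A loose nut lies on its +y part.
- wheel_center (a point): Centre of the steel wheel's top, on its axis, 36 mm above the bench. Wheel radius 98 mm; on its rim (radius 80 to 98 mm) 10 saw teeth, 10 mm high, with gaps of 14 degrees. It carries a grey flange of radius 75 mm, its plate 56 mm above the bench (nuts on it to 72 mm), its central neck (radius 50 mm at the foot, 34 mm at the top) to 82 mm.
- pawl_pivot (a point): Pivot of the yellow pawl, 66 mm above the bench, at x -118, y -48 mm in index_table's frame, between two cheeks 79 mm high. The pawl is a rocker 99 mm long lying along index_table's y: tail pad at -y, nose pad at +y of the pivot, each pad's middle 44 mm from it. Press one end and the other rises.
- wheel (a joint): Angle of the wheel with flange and peg, rad, about the upright axis; grows counter-clockwise from above, which is backward for this ratchet. 0: pawl nose in the middle of its present gap; one notch back reads 0.628. The nose fits into the gap from about 0.10 below to 0.06 above that. Blocked backward while the pawl is down. Stiff: about 4 N at the peg turns it; it stays where left.
- pawl (a joint): Tilt of the pawl, rad. 0: nose fully down in the gap; grows as the nose rises; stop at 0.45. The nose's tooth clears the wheel's teeth above 0.22. Stiff pivot: about 4 N on the tail or nose pad moves it, and it stays where it is left.
- pawl_tail (a point): Middle of the top of the grooved pad (26 x 24 mm) on the pawl's tail, 73 mm above the bench when the pawl is down; it sinks about 20 mm when pressed to the stop. z is up with the pawl down.
- pawl_nose (a point): Middle of the top of the pad (44 mm along x, 22 mm along y) on the pawl's nose, 73 mm above the bench when the nose is home, about 19 mm higher when it is raised. z is up with the pawl down.
- peg_top (a point): Centre of the top of the upright red turning peg, 16 mm thick, standing on the flange 62 mm from the wheel's axis; its top is 108 mm above the bench and its red part 48 mm tall. z is up.
- nut_a: Grey hexagon nut, 41 x 47 x 18 mm, lying on the base plate. Leave it.
- flux_tin: Round blue tin, 77 mm across, 39 mm high. Leave it.
- tape_measure: Yellow pocket tape measure, 68 x 72 x 34 mm. Leave it.
- marker: Black and red marker pen, 136 mm long. Leave it.
- spray_can: Green and grey spray can with a red cap, 65 mm across, 196 mm tall. Leave it.
- parts_box: Small white and green carton, 85 x 115 x 50 mm. Leave it.

How it is judged:
On the way, in this order (a step that is already met when the one before it is completed fails the run):
1. the pawl's nose is raised clear of the teeth while the wheel has not yet been turned (value of joint pawl above 0.22 rad and value of joint wheel between -0.2 and 0.15 rad), for 0.2 s.
2. with the pawl raised, the wheel is pushed back by one notch (value of joint pawl above 0.15 rad and value of joint wheel between 0.45 and 0.75 rad), for 0.2 s.
At the end, for the whole second after the job is handed in: the wheel stands still one notch back (joint wheel between 0.46 and 0.72 rad), the pawl's nose is fully down in that notch (joint pawl under 0.05 rad), and the other things have not been moved by 30 mm or more (value of joint wheel between 0.46 and 0.72 rad and value of joint pawl below 0.05 rad and velocity of joint wheel between -0.05 and 0.05 rad/s and y of nut_a in the frame of index_table above 0.09 m and distance of each of flux_tin, tape_measure, marker, spray_can, parts_box from where it was at the start of the episode below 0.03 m); the robot touches nothing.
It fails at once if another thing on the bench is moved by 30 mm or more, or lifted (distance of any of nut_a, flux_tin, tape_measure, marker, spray_can, parts_box from where it was at the start of the episode above 0.03 m).
It fails at once if the peg or the pawl is gripped between the fingers ((horizontal distance between the grasp point and peg_top below 0.008 m and z of the grasp point in the frame of peg_top below 0.01 m and contact force between the fingers and index_table above 1 N) or (horizontal distance between the grasp point and pawl_tail below 0.008 m and z of the grasp point in the frame of pawl_tail below 0.01 m and contact force between the fingers and index_table above 1 N) or (horizontal distance between the grasp point and pawl_nose below 0.008 m and z of the grasp point in the frame of pawl_nose below 0.01 m and contact force between the fingers and index_table above 1 N)).
It also fails if it takes over 54 s, if anything falls off the work surface, if the arm or the gripper's body presses on something with over 40 N, if the wrist force passes 120 N, or if a joint passes its speed limit or range.

## Working session

There is one attempt and no reset: what is moved stays moved. The work goes in short steps, Python scripts to look and compute and a shell command to move; the robot and the scene stay as the last step left them, time stands still between calls to the robot, and variables do not carry over. Pictures are saved under pics/ and viewed, about 8 in all and at most 12, crops included, and the job is handed in when it is done.

```bash
mkdir -p pics; python3 - <<'E'
from plant import manip, imaging
import cv2,numpy as np
fs=[]
for n in("scene","side"):
    d=imaging.grab_frame(n); np.savez('pics/'+n,**d); cv2.imwrite(f'pics/{n}.png',d['frame'])
    w=d['world_to_cam']; print(n,(-w[:3,:3].T@w[:3,3]).round(3),d['mtx'][0,0])
print(manip.state())
E
```

```text
scene [-0.24  -0.54   1.136] 405.0692896546812
side [-0.187 -1.293  0.874] 448.9585193964086
{'time': 0.1, 'joint_pos': array([ 1.09383823e+00,  5.27224843e-02,  1.61376710e+00,  1.15128093e-04,
        1.47601000e+00, -1.18998494e-01]), 'joint_vel': array([-0.00109173,  0.00023211, -0.00252806, -0.00048563, -0.00025575,
        0.0008864 ]), 'joint_efforts': array([ 4.92794439e-01, -3.79358375e+01, -3.66045749e+01, -3.39528301e-02,
        2.65527800e-03, -3.84587551e-06]), 'tool_pos': array([0.2187654 , 0.58504591, 0.23077118]), 'tool_rot': array([ 1.61750231e-04,  8.21697595e-01,  5.69923550e-01, -4.27495670e-04]), 'contact_force': array([ 0.76258362, -0.39412244,  0.47733549]), 'ft_torque': array([ 0.01636383, -0.00798516, -0.0079398 ]), 'gripper_width': 0.9948276759220249}
```

View pics/scene.png

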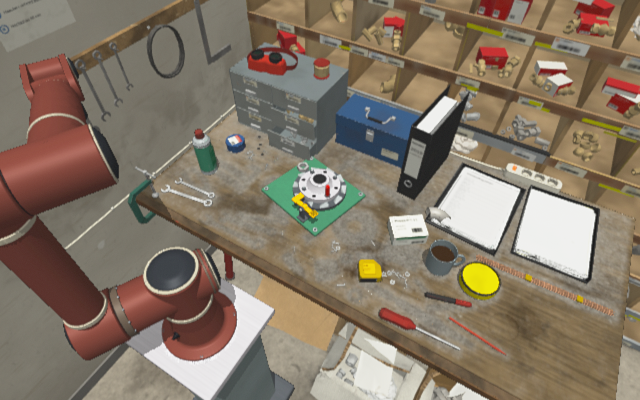

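View pics/side.png

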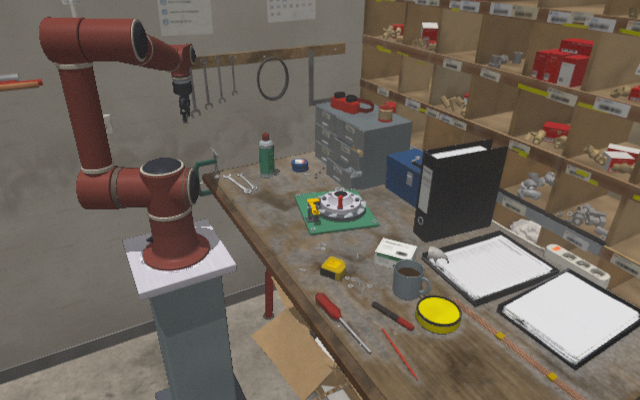

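Scene: green plate about (262–364, 158–235), peg about (327,189), pawl about (303,207). Side: plate about (296–377, 190–230), peg about (340,197). Next I measure these by masks.

```bash
cat > h.py <<'E'
import numpy as np,cv2
def ray(d,uv,z):
    w=d['world_to_cam'];R=w[:3,:3];c=-R.T@w[:3,3]
    v=R.T@np.linalg.inv(d['mtx'])@np.r_[uv,1.]
    return c+v*(z-c[2])/v[2]
def proj(d,p):
    q=d['world_to_cam']@np.r_[p,1.];q=d['mtx']@q[:3];return q[:2]/q[2]
def masks(im):
    h=cv2.cvtColor(im,cv2.COLOR_BGR2HSV)
    r=lambda a,b:cv2.inRange(h,a,b)
    return dict(green=r((65,90,50),(90,255,255)),yellow=r((20,150,110),(33,255,255)),red=r((0,170,90),(6,255,255))|r((172,150,90),(180,255,255)))
def tri(ds,uvs):
    A=[];b=[]
    for d,uv in zip(ds,uvs):
        P=d['mtx']@d['world_to_cam'][:3]
        for i in(0,1): r=P[i]-uv[i]*P[2];A.append(r[:3]);b.append(-r[3])
    return np.linalg.lstsq(np.array(A),np.array(b),rcond=None)[0]
E
python3 - <<'E'
from h import *
for n,(x0,y0,x1,y1) in dict(scene=(250,150,375,245),side=(285,180,385,240)).items():
    d=np.load(f'pics/{n}.npz');im=d['frame'][y0:y1,x0:x1]
    for k,m in masks(im).items():
        c=[c for c in cv2.findContours(m,cv2.RETR_EXTERNAL,cv2.CHAIN_APPROX_NONE)[0] if cv2.contourArea(c)>3]
        if k=='green':
            hull=cv2.convexHull(np.vstack(c)); P=hull[:,0]+[x0,y0]
            W=np.array([ray(d,p,.014)[:2] for p in P]);r=cv2.minAreaRect((W*1000).astype(np.float32))
            print(n,r, cv2.boxPoints(r).round())
        else:
            for q in c:
                q=q[:,0]+[x0,y0];print(n,k,len(q),q.min(0),q.max(0),q.mean(0).round(1), 'topmost',q[q[:,1].argmin()])
    s=800//im.shape[1]
    cv2.imwrite(f'pics/c_{n}.png',cv2.resize(im,None,fx=s,fy=s,interpolation=cv2.INTER_CUBIC))
E
```

```text
scene ((591.8992919921875, -28.126174926757812), (287.3811950683594, 258.5059509277344), 75.02250671386719) [[ 430. -134.]
 [ 680. -200.]
 [ 754.   77.]
 [ 504.  144.]]
scene yellow 66 [292 192] [317 217] [304.2 204.9] topmost [300 192]
scene red 20 [326 185] [328 195] [327. 190.] topmost [327 185]
side ((591.9501342773438, -26.844390869140625), (291.77203369140625, 256.038818359375), 74.92000579833984) [[ 430. -134.]
 [ 678. -201.]
 [ 754.   81.]
 [ 506.  147.]]
side yellow 50 [307 198] [319 214] [313.5 205.2] topmost [313 198]
side red 25 [339 195] [341 206] [339.9 200.3] topmost [339 195]
```

View pics/c_scene.png

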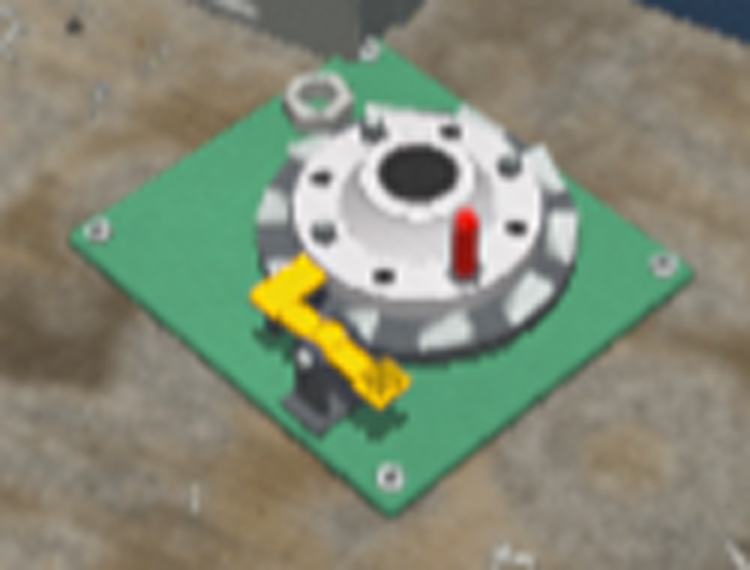

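```bash
python3 - <<'E'
from h import *
d=np.load('pics/scene.npz');s=np.load('pics/side.npz')
R=lambda u,v,z:ray(d,(250+u/6-.4,150+v/6-.4),z)
c=R(418,172,.082);print('neck',c)
y=np.radians(-15);X=np.array([np.cos(y),np.sin(y)]);Y=np.array([-X[1],X[0]])
for n,p,l in (('tail',R(383,380,.073),(-.118,-.092)),('nose',R(288,283,.073),(-.118,-.004)),('peg',R(466,214,.108),None),('nut',R(318,97,.03),None)):
    q=p[:2]-c[:2];print(n,p,'local',q@X,q@Y,np.hypot(*q)); 
    if l: print('  pred',c[:2]+l[0]*X+l[1]*Y)
print('plate centre local',(np.array([.592,-.0275])-c[:2])@np.c_[X,Y])
print('peg tri',tri([d,s],[(327,185),(339.9,195)]))
E
```

```text
neck [ 0.61021828 -0.04429005  0.082     ]
tail [ 0.47166793 -0.10401641  0.073     ] local -0.11837103843392997 -0.0935506946804231 0.15087556202088087
  pred [ 0.47242768 -0.10261458]
nose [ 0.50404759 -0.02057328  0.073     ] local -0.10869135628823999 -0.0045703464147631755 0.10878740275476784
  pred [ 0.49520375 -0.01761311]
peg [ 0.57524364 -0.09662336  0.108     ] local -0.020238046993214995 -0.05960219254842192 0.06294441915435188
nut [0.67553228 0.06841666 0.03      ] local 0.033917843220491274 0.12577083587328175 0.13026405200589225
plate centre local [-0.02194309  0.01150271]
peg tri [ 0.57120049 -0.09773743  0.11378157]
```

```bash
python3 -m pendant --help 2>&1 | head -20
```

```text
invalid input: not JSON, or not a number
```

```bash
python3 -m pendant '[[[0,0,0.01,0,0,0.14,0],[0,0,0.01,0,0,0.14,0],[0,0,0.01,0.072,-0.197,0,0],[0,0,0,0.072,-0.197,0,0],[0,0,0,0.072,-0.197,0,0],[0,0,0,0.072,-0.197,0,0],[0,0,0,0.072,-0.197,0,0],[0,0,0,0.072,-0.197,0,0],[0,0,0,0.072,-0.197,0,0],[0,0,0,0.072,-0.197,0,0],[0,0,0,0.072,-0.197,0,0],[0,0,0,0.072,-0.197,0,0],[0,0,0,0.072,-0.197,0,0],[0,0,0,0.072,-0.197,0,0],[0,0,0,0.072,-0.197,0,0],[0,0,0,0.072,-0.197,0,0],[0,0,0,0,0,0,0]]]'
python3 - <<'E'
from h import *
from plant import manip,imaging
d=imaging.grab_frame('wrist');np.savez('pics/wrist',**d)
im=d['frame'].copy()
C=np.array([.610,-.044]);X=np.array([.966,-.259]);Y=np.array([.259,.966])
for l,z in(((0,0),.082),((-.118,-.092),.073),((-.118,-.004),.073),((-.0202,-.0596),.108)):
    u=proj(d,np.r_[C+l[0]*X+l[1]*Y,z]);print(u);cv2.circle(im,tuple(int(round(a)) for a in u),3,(255,0,255),-1)
cv2.imwrite('pics/w1.png',im)
E
```

```text
time: 2.22
tool_pos: [0.4709, -0.1067, 0.3]
tool_rot: [-0.001, 0.795, 0.606, -0.001]
contact_force: [-0.4, 0.5, -0.1]
gripper_width: -0.004
[406.93004202 269.65622775]
[324.20185895 164.54048606]
[408.68321716 164.03824066]
[356.27346127 264.68270873]
```

View pics/w1.png

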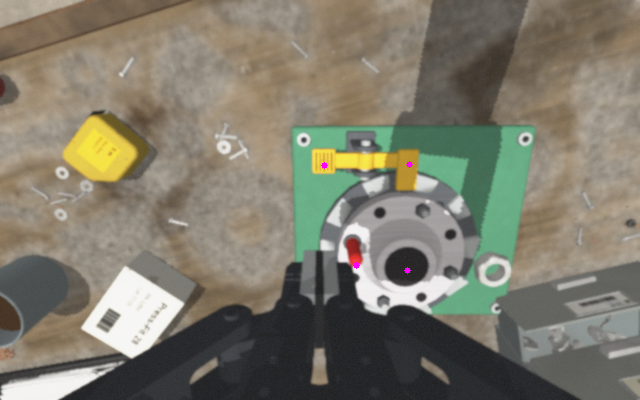

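Markers land on the tail pad (324,161), nose pad (408,165), peg top (357,263) and neck (407,267) within about 3 px; the pose is good. Descending to the tail.

```bash
python3 -m pendant '[[[0,0,0,-0.008,0,-0.18,0],[0,0,0,0,0,-0.18,0],[0,0,0,0,0,-0.18,0],[0,0,0,0,0,-0.18,0],[0,0,0,0,0,-0.12,0],[0,0,0,0,0,-0.04,0],[0,0,0,0,0,-0.02,0],[0,0,0,0,0,-0.02,0],[0,0,0,0,0,-0.02,0],[0,0,0,0,0,-0.02,0],[0,0,0,0,0,0,0]]]'
```

```text
time: 3.65
tool_pos: [0.4697, -0.1045, 0.0617]
tool_rot: [0.001, 0.794, 0.608, 0.001]
contact_force: [0.9, -1.0, 2.0]
gripper_width: 0.001
```

```bash
python3 -m pendant '[[[0,0,0,0,0,-0.01,0],[0,0,0,0,0,-0.01,0],[0,0,0,0,0,0,0],[0,0,0,0,0,0,0]]]'
python3 - <<'E'
from h import *
from plant import manip,imaging
a=[]
for n,(x0,y0,x1,y1) in dict(scene=(270,170,350,240),side=(285,165,365,235)).items():
    im=imaging.grab_frame(n)['frame'][y0:y1,x0:x1];a.append(cv2.resize(im,(400,350),interpolation=cv2.INTER_CUBIC))
cv2.imwrite('pics/p2.png',np.hstack(a))
E
```

```text
time: 4.15
tool_pos: [0.4688, -0.1041, 0.0562]
tool_rot: [0.0, 0.794, 0.608, -0.0]
contact_force: [1.5, -0.4, 3.6]
gripper_width: -0.001
```

View pics/p2.png

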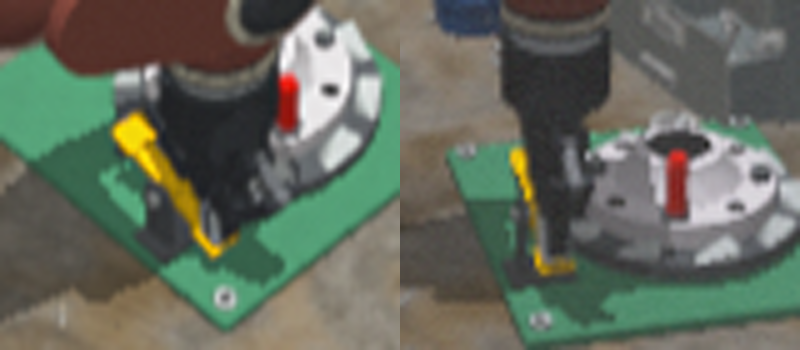

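Tail at (215,250) pressed, nose at (135,125) raised clear of the wheel. Next: lift, go behind the peg, and start pushing.

```bash
python3 -m pendant '[[[0,0,0,0,0,0.1,0],[0,0,0,0,0,0.2,0],[0,0,0,0.08,0.014,0,0],[0,0,0,0.12,0.02,0,0],[0,0,0,0.112,0.022,0,0],[0,0,0,0,0,-0.08,0],[0,0,0,0,0,-0.088,0],[0,0,0,0,0,0,0]]]'
python3 -m pendant '[[[0,0,0,0.019,-0.005,0,0],[0,0,0,0.019,-0.005,0,0],[0,0,0,0.019,-0.005,0,0],[0,0,0,0.019,-0.005,0,0],[0,0,0,0.019,-0.005,0,0],[0,0,0,0,0,0,0]]]'
cat > m.py <<'E'
from h import *
from plant import manip,imaging
import sys
C=np.array([.610,-.044]);X=np.array([.966,-.259]);Y=np.array([.259,.966])
t=manip.state()['tool_pos'];print('tcp local',(t[:2]-C)@np.c_[X,Y],t[2])
ds=[];us=[];a=[]
for n,(x0,y0,x1,y1) in dict(scene=(270,150,370,240),side=(295,165,395,255)).items():
    d=imaging.grab_frame(n);im=d['frame'][y0:y1,x0:x1];m=masks(im)['red']
    n_,l,st,ce=cv2.connectedComponentsWithStats(m)
    i=1+st[1:,4].argmax();ys,xs=np.nonzero(l==i);top=(x0+xs[ys<=ys.min()+1].mean(),y0+ys.min()+.5)
    p=ray(d,top,.108);q=(p[:2]-C)@np.c_[X,Y]
    print(n,st[i],top,q,'ang',np.degrees(np.arctan2(q[0],-q[1])));ds.append(d);us.append(top)
    a.append(cv2.resize(im,(400,360),interpolation=cv2.INTER_CUBIC))
print('tri',tri(ds,us));cv2.imwrite(f'pics/{sys.argv[1]}.png',np.hstack(a))
E
python3 m.py p3
```

```text
time: 5.25
tool_pos: [0.5429, -0.0892, 0.0849]
tool_rot: [-0.004, 0.794, 0.608, -0.003]
contact_force: [-0.3, -0.1, 0.3]
gripper_width: -0.001
time: 6.0
tool_pos: [0.5704, -0.0968, 0.0894]
tool_rot: [-0.0, 0.794, 0.608, -0.001]
contact_force: [-2.5, -1.7, -0.5]
gripper_width: 0.003
tcp local [-0.02454774 -0.06127657] 0.08941776892349482
scene [60 37  3  7 14] (np.float64(332.0), np.float64(187.5)) [-0.0155901  -0.07822961] ang -11.270612044018938
side [49 31  3  5  6] (np.float64(345.0), np.float64(196.5)) [-0.0057948  -0.06677022] ang -4.96011430444967
tri [ 0.57702945 -0.11703927  0.11264734]
```

View pics/p3.png

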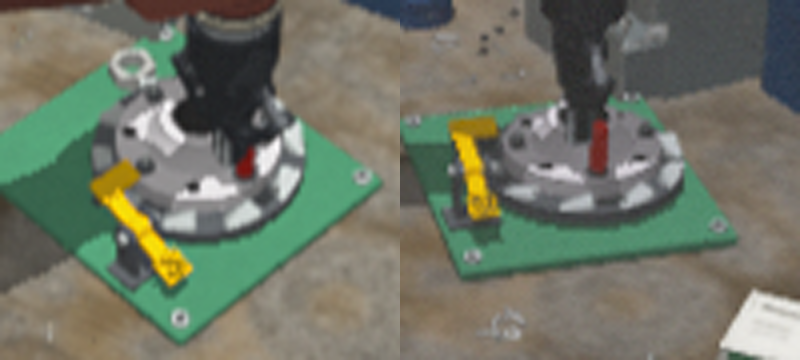

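Peg has moved (side crop top about (600,121)) and the pawl stays raised. I push on, then measure the remainder.

```bash
python3 -m pendant '[[[0,0,0,0.018,-0.005,0,0],[0,0,0,0.018,-0.005,0,0],[0,0,0,0.018,-0.005,0,0],[0,0,0,0.017,-0.004,0,0],[0,0,0,0,0,0,0]]]'
sed -i 's/(0,170,90),(6/(0,150,50),(6/;s/(172,150,90)/(172,130,50)/' h.py
python3 - <<'E'
from m import *
E
python3 m.py p4; python3 - <<'E'
from h import *
C=np.array([.610,-.044]);X=np.array([.966,-.259]);Y=np.array([.259,.966])
for n,u in(('side',(340,195.5)),('scene',(327,185.5))):
    q=(ray(np.load(f'pics/{n}.npz'),u,.108)[:2]-C)@np.c_[X,Y];print('init',n,q,np.degrees(np.arctan2(q[0],-q[1])))
E
```

```text
time: 6.72
tool_pos: [0.5893, -0.101, 0.0896]
tool_rot: [0.0, 0.794, 0.608, 0.001]
contact_force: [-1.6, -0.9, -1.7]
gripper_width: -0.002
tcp local [-0.00521782 -0.0604071 ] 0.0895548486636894
scene [63 35  4  6 16] (np.float64(335.3333333333333), np.float64(185.5)) [-0.00087127 -0.07971008] ang -0.6262429654681599
side [53 30  4 12 33] (np.float64(349.8), np.float64(195.5)) [ 0.01323539 -0.06349007] ang 11.775461990425555
tri [ 0.59184427 -0.12291338  0.11454009]
tcp local [-0.00526629 -0.06028628] 0.08968071764741047
scene [63 35  4  6 15] (np.float64(335.3333333333333), np.float64(185.5)) [-0.00087127 -0.07971008] ang -0.6262429654681599
side [53 30  4 12 31] (np.float64(349.5), np.float64(195.5)) [ 0.01218384 -0.06324369] ang 10.904387571620124
tri [ 0.59069899 -0.12322729  0.1152416 ]
init side [-0.02110428 -0.05544449] -20.83872413342415
init scene [-0.02135962 -0.05996227] -19.60679605891541Traceback (most recent call last):
  File "<stdin>", line 1, in <module>
  File "m.py", line 14, in <module>
    print('tri',tri(ds,us));cv2.imwrite(f'pics/{sys.argv[1]}.png',np.hstack(a))
                                                ~~~~~~~~^^^
IndexError: list index out of range
```

```bash
python3 -m pendant '[[[0,0,0,0.007,-0.002,0,0],[0,0,0,0.007,-0.002,0,0],[0,0,0,0,0,0,0],[0,0,0,0,0,0,0]]]'
python3 -m pendant '[[[0,0,0,-0.06,0.015,0,0],[0,0,0,-0.06,0.015,0.1,0],[0,0,0,-0.1,0.05,0.2,0],[0,0,0,-0.1,0.1,0,0],[0,0,0,0,0,0,0]]]'
python3 m.py p5
```

```text
time: 7.42
tool_pos: [0.5919, -0.1019, 0.0892]
tool_rot: [-0.0, 0.794, 0.608, 0.0]
contact_force: [-2.3, 2.1, 1.5]
gripper_width: -0.001
time: 8.05
tool_pos: [0.5118, -0.0567, 0.1651]
tool_rot: [0.001, 0.794, 0.609, 0.001]
contact_force: [1.0, -0.8, -0.6]
gripper_width: 0.002
tcp local [-0.09161392 -0.03770329] 0.1650613067978855
scene [63 30  4 10 31] (np.float64(335.0), np.float64(180.5)) [ 0.01494708 -0.06270509] ang 13.407451815073
side [54 30  3 11 33] (np.float64(350.0), np.float64(195.5)) [ 0.01393644 -0.06365432] ang 12.349442790509244
tri [ 0.60780896 -0.10836261  0.10772718]
```

View pics/p5.png

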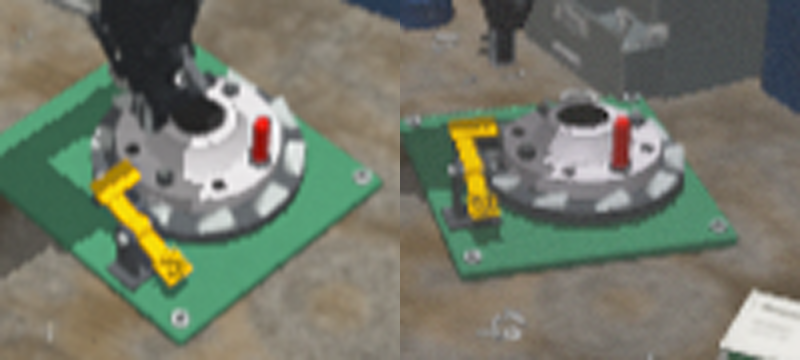

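Images give a rotation of about 33° (scene 33.0, side 33.2; TCP chord about 34.5), inside the 30.3–39.5° window. Now press the nose gently and see if it seats.

```bash
python3 -m pendant '[[[0,0,0,-0.033,0.083,0,0],[0,0,0,-0.033,0.083,0,0],[0,0,0,0,0,-0.14,0],[0,0,0,0,0,-0.1,0],[0,0,0,0,0,-0.02,0],[0,0,0,0,0,-0.02,0],[0,0,0,0,0,-0.02,0],[0,0,0,0,0,-0.016,0],[0,0,0,0,0,-0.016,0],[0,0,0,0,0,0,0]]]'
```

```text
time: 9.4
tool_pos: [0.4956, -0.016, 0.0813]
tool_rot: [0.001, 0.794, 0.608, -0.0]
contact_force: [0.9, 0.3, 2.3]
gripper_width: 0.0
```

```bash
python3 -m pendant '[[[0,0,0,0,0,-0.01,0],[0,0,0,0,0,-0.01,0],[0,0,0,0,0,0,0]]]'; python3 -m pendant '[[[0,0,0,0,0,-0.008,0],[0,0,0,0,0,-0.008,0],[0,0,0,0,0,0,0]]]'
```

```text
time: 9.78
tool_pos: [0.4951, -0.0157, 0.0759]
tool_rot: [-0.0, 0.794, 0.608, -0.0]
contact_force: [0.9, 0.6, 2.3]
gripper_width: -0.001
time: 10.15
tool_pos: [0.4953, -0.0154, 0.0729]
tool_rot: [-0.0, 0.794, 0.608, -0.0]
contact_force: [-1.9, 2.7, 7.1]
gripper_width: -0.004
```

```bash
python3 -m pendant '[[[0,0,0,0,0,-0.008,0],[0,0,0,0,0,0,0],[0,0,0,0,0,0,0]]]'; python3 -m pendant '[[[0,0,0,0,0,-0.012,0],[0,0,0,0,0,0,0],[0,0,0,0,0,0,0]]]'
```

```text
time: 10.52
tool_pos: [0.4954, -0.0154, 0.0725]
tool_rot: [-0.001, 0.794, 0.608, -0.0]
contact_force: [-7.8, 3.8, 17.0]
gripper_width: 0.002
time: 10.9
tool_pos: [0.4957, -0.0154, 0.0722]
tool_rot: [-0.001, 0.794, 0.608, -0.001]
contact_force: [-16.2, 4.9, 33.2]
gripper_width: 0.0
```

Firm stop at z 0.072, which is the home height. Retreat and check.

```bash
python3 -m pendant '[[[0,0,0,0,0,0.04,0],[0,0,0,0,0,0.16,0],[0,0,0,0,0,0.2,0],[0,0,0,-0.1,0.2,0.2,0],[0,0,0,-0.1,0.2,0,0],[0,0,0,-0.1,0.2,0,0],[0,0,0,-0.1,0.2,0,0],[0,0,0,0,0,0,0],[0,0,0,0,0,0,0]]]'
python3 m.py p6;python3 - <<'E'
from h import *
from plant import imaging
for n,(x0,y0,x1,y1) in dict(scene=(250,150,375,245),side=(285,180,385,240)).items():
    d=imaging.grab_frame(n)
    for k,f in(('now',d['frame']),('start',np.load(f'pics/{n}.npz')['frame'])):
        ys,xs=np.nonzero(masks(f[y0:y1,x0:x1])['yellow']);print(n,k,'yellow',len(xs),x0+xs.mean(),y0+ys.mean(),y0+ys.min(),y0+ys.max())
    df=(cv2.absdiff(d['frame'],np.load(f'pics/{n}.npz')['frame']).max(2)>60).astype(np.uint8)
    st=cv2.connectedComponentsWithStats(df)[2][1:];print([list(s) for s in st if s[4]>25])
E
```

```text
time: 12.02
tool_pos: [0.3994, 0.1755, 0.2082]
tool_rot: [0.0, 0.794, 0.608, -0.001]
contact_force: [0.7, 0.5, 0.1]
gripper_width: 0.001
tcp local [-0.26033144  0.15752256] 0.20824073905428114
scene [63 30  4 10 31] (np.float64(335.0), np.float64(180.5)) [ 0.01494708 -0.06270509] ang 13.407451815073
side [54 30  3 11 33] (np.float64(350.0), np.float64(195.5)) [ 0.01393644 -0.06365432] ang 12.349442790509244
tri [ 0.60780896 -0.10836261  0.10772718]
scene now yellow 206 303.9466019417476 204.8640776699029 192 217
scene start yellow 208 304.0 204.90865384615384 192 217
[[np.int32(25), np.int32(64), np.int32(13), np.int32(22), np.int32(79)], [np.int32(63), np.int32(64), np.int32(10), np.int32(19), np.int32(89)], [np.int32(74), np.int32(75), np.int32(11), np.int32(27), np.int32(115)], [np.int32(174), np.int32(76), np.int32(32), np.int32(30), np.int32(258)], [np.int32(108), np.int32(87), np.int32(131), np.int32(119), np.int32(3101)], [np.int32(66), np.int32(89), np.int32(21), np.int32(35), np.int32(162)], [np.int32(28), np.int32(114), np.int32(36), np.int32(16), np.int32(64)], [np.int32(7
[... 3377 characters left out ...]
int32(9), np.int32(10), np.int32(44)], [np.int32(119), np.int32(169), np.int32(22), np.int32(16), np.int32(180)], [np.int32(160), np.int32(178), np.int32(19), np.int32(24), np.int32(62)], [np.int32(174), np.int32(180), np.int32(8), np.int32(8), np.int32(36)], [np.int32(78), np.int32(187), np.int32(69), np.int32(22), np.int32(870)], [np.int32(338), np.int32(195), np.int32(5), np.int32(15), np.int32(67)], [np.int32(347), np.int32(194), np.int32(9), np.int32(15), np.int32(65)], [np.int32(199), np.int32(222), np.int32(11), np.int32(5), np.int32(28)], [np.int32(212), np.int32(230), np.int32(8), np.int32(12), np.int32(36)], [np.int32(123), np.int32(236), np.int32(27), np.int32(16), np.int32(306)]]
```

View pics/p6.png

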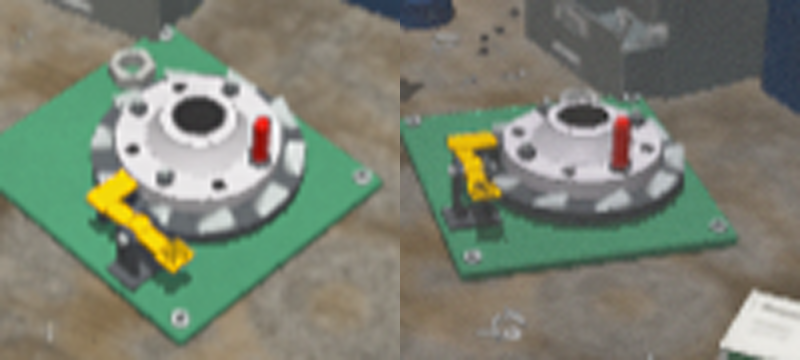

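The pawl lies as it did at the start (nose (115,188), tail (175,258) in the crop). The peg has moved to the new notch, and nothing else changed.

```bash
python3 -c "
from plant import manip
print(manip.job_done())"
```

```text
the job is handed in; nothing more can be done
None
```

The wheel is back one notch and the pawl's nose is home in it. I handed the job in at about 12 s and got no verdict back. I pressed the pawl's tail to lift the nose, pushed the red peg counter-clockwise, then pressed the nose down.

- **Wheel:** the two camera views put the turn at 33.0° and 33.2°, about 0.58 rad, against the 0.46–0.72 band. The fingertip's travel suggested 34–35°, so the measurements disagree by 1–2°. All of them are within the band.
- **Pawl:** the nose stopped firmly at a fingertip height of 72 mm, with 33 N upward on the tool; its home height is 73 mm. In the final pictures the pawl sits within 0.2 px of where it was at the start.
- **Other things:** comparing before and after pictures, I saw only the peg, the wheel and the arm change. I did not measure each bench item separately.
- **Robot:** it finished clear of everything, with about 1 N on the tool.

One helper script failed once while saving a picture. It did not affect the robot or the measurements.

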